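# Stand the wind-up timer on the tile and set it by clicks to 20 minutes

### The arm

A 6-joint arm with a two-finger parallel gripper is mounted at the origin on a cart in front of the work surface, level with it; the furniture and walls round the work are solid. World frame = base frame: x ahead of the robot, y to its left, z up, the work surface at z = 0. Lengths are in m, angles in rad, forces in N, time in s.
With the tool pointing down it reaches from about 0.275 to 0.825 m from the base axis. Payload 4.9 kg.
Tool frame: the origin (TCP) lies at the very end of the fingers, on their centre line; the grasp point (between the pads) lies 19 mm behind it (robot.hold_point_z is the z of the grasp point in the tool frame, in m); z points along the fingers, y is the line along which they close (so a half turn about z gives the same grasp; the last joint's range is limited). The gripper opens to 85 mm and grips with 20 to 120 N. Pads are 22 mm wide; open, the fingers measure 114 mm over their backs; the gripper's body (76 mm by 85 mm) begins 54 mm behind the grasp point. The pads swing forward as they close: fully open they stand 13 mm farther back than shut.
Start: joints at [-1.383, 0.326, -0.193, 1.052, 0, 1.437], TCP at [0.174, -0.522, 0.231] pointing down, gripper open.
Joint ranges: [-2.65, 2.65], [-0.97, 1.79], [-1.3, 1.35], [-1.93, 2.1], [-1.47, 1.37], [-3.14, 3.14]. Speed limits (rad/s): [2.57, 2.57, 3.14, 3.14, 3.14, 3.14].

### API

Orientations are given as a unit quaternion [w, x, y, z].
In Python, from bench import robot gives the robot as it stands. Calls block until the motion is done:
- robot.move_pose(position, orientation): joint-space move of the TCP to a pose.
- robot.line_to(position, ori=None, rate=0.15): straight line of the TCP; ori=None keeps the orientation; rate is the mean speed in m/s.
- robot.move_j(angles): joint-space move.
- robot.gripper_open() and robot.grasp(f_grip=None): open the fingers fully, or close them until they stop; f_grip is the grip in N (None keeps the last).
- robot.dwell(seconds).
- robot.ik(position, orientation): joint angles nearest the present ones, or None.
- robot.read_camera(name): name is "scene" or "top" or "wrist"; returns a dict with "color" (420x560x3 uint8, red, green, blue), "mtx" (3x3 intrinsics, pixels), "D" ([k1, k2, p1, p2, k3] as OpenCV has them; the pictures are not rectified), "pose" (4x4, takes a point from camera to world coordinates). Camera axes: x right, y up, looking along -z (the intrinsics and any distortion apply to the point x, -y, -z); pixel columns grow to the right and rows downward; lengths in m; the calibration is good to about 2 mm. A picture is of the moment at which its call begins. There is no depth.
A pose or a line that the arm cannot do raises robot.IKError and nothing moves.
- robot.close_job(): hands the job in; it is judged then, once.
Readings, each from a call of its own:
- robot.read_time(): time.
- robot.read_joints(): joint angles.
- robot.read_qvel(): joint speeds.
- robot.read_joint_efforts(): joint torques, N m.
- robot.read_eef_pos(): TCP position.
- robot.read_tcp_rot(): TCP orientation.
- robot.read_force(): force on the tool from outside, world axes, zero at the start.
- robot.read_ft_torque(): the same for the moment, N m.
- robot.read_opening(): finger opening in m.
- robot.read_finger_force(): force on a finger pad.
Only numpy, scipy, OpenCV 4.12 (cv2) and the standard library are available. Lean on these libraries where they do the work, as an engineer would, in place of code of your own. Each camera call takes 0.05 s, during which the arm holds its last target. There are 200 camera calls.

### The job

Stand the red kitchen timer upright in the middle of the white tile with the black zero mark of its base squarely facing the tile's front edge (the edge nearest the robot). Then, pressing it down onto the tile just firmly enough that its base does not skid round (never more than 25 N), turn the dial clockwise click by click to 20 minutes, the fourth click from zero where the white pointer stands over the blue mark, without ever winding past it, and let go. Leave the other things where they are.

Things in the scene. Friction and masses are not known exactly. Their poses are not given: they have to be found in the camera images.
- timer: Wind-up kitchen timer, about 0.35 kg, loose. Cream round base 62 mm wide, 20 mm high, red dial on top, 49 mm high in all. Origin: centre of the underside; z up along the dial's axis; the black zero mark is on its -x side. On the slick tile the base turns along with the dial unless pressed down with some 10 to 16 N (friction differs from run to run).
- knob_grip (a point): Point on the dial's axis, 42 mm above the timer's underside, midway up the ribbed red round knob (34 mm wide, from 36 to 49 mm above the underside): grip it here from above, at any yaw. Below it the dial's red skirt slopes out to 57 mm wide (46 mm at 36, 57 mm from 29 down to 21 mm height).
- timer_dial (a joint): Dial setting in rad, 0 at zero (a stop), growing as it is turned clockwise seen from above (negative about z). A click (5 minutes) every 0.5236, so 20 minutes is 2.094; far stop 5.76. It takes about 0.1 N m to get over a click; let go, the dial settles in the nearest click. It starts resting at zero or at the first click.
- dial_mark (a point): White pointer on the rim of the dial's skirt, 28 mm from the axis, 25 mm above the timer's underside; a white line on the knob's top and side points the same way. At setting 0 it stands over the black zero mark.
- zero_mark (a point): Long black zero mark on the side of the timer's base, 31 mm from the axis, 12 mm above the underside (-x of the timer). Eleven more marks follow clockwise seen from above every 30 degrees; they are short and grey but for the fourth, long and blue, which is 20 minutes.
- tile: White glazed square trivet tile with a thin blue border line, 130 x 130 mm, fixed to the table; its top is 11 mm above the table, flat and slippery. Origin: centre of its underside, on the table; z up; its front edge is at -x.
- vanilla: Small white bottle with a brown label, 41 mm in diameter, 84 mm high; origin at the centre of its underside. Bystander.
- spice_jar: Small glass spice jar with a grey lid, 47 mm in diameter, 69 mm high; origin at the centre of its underside. Bystander.
- mug: White mug with red lines, 82 x 112 mm with its handle, 94 mm high; origin near the centre of its underside. Bystander.
- candle: Tea light in a metal cup, 38 mm in diameter, 17 mm high; origin at the centre of its underside. Bystander.
Not all that is in view belongs to the job. Leave any turquoise or yellow look-alike of the timer alone.

How it is judged:
On the way, in this order (a step that is already met when the one before it is completed fails the run):
1. the timer stands in the middle of the tile, its dial not yet wound on (horizontal distance between timer and tile below 0.025 m and z of timer in the frame of tile below 0.014 m and angle between timer's own z axis and vertical below 0.1 rad and contact force between timer and tile above 0.5 N and value of joint timer_dial below 0.8 rad), for 0.2 s.
2. the dial is at the fourth click while the timer stands on the tile (horizontal distance between timer and tile below 0.025 m and z of timer in the frame of tile below 0.014 m and angle between timer's own z axis and vertical below 0.1 rad and value of joint timer_dial above 1.97 rad), for 0.2 s.
At the end, for the whole second after the job is handed in: The timer stands upright and still on the tile, its centre within 25 mm of the tile's, its zero mark facing the tile's front edge within 20 degrees, its dial resting in the fourth click (setting 1.97 to 2.22 rad) (all of step 2 and value of joint timer_dial below 2.22 rad and angle between the x axis of timer and the x axis of tile, either way round below 0.35 rad and x of zero_mark in the frame of tile below -0.002 m and linear speed of timer below 0.02 m/s); the robot touches nothing.
It fails at once if the timer is pressed or set down on the tile with more than 30 N, its own weight of about 4 N included (contact force between timer and tile above 30 N).
It fails at once if the dial is wound past the 20-minute click (setting over 2.40 rad) (value of joint timer_dial above 2.4 rad).
It fails at once if a bystander is moved by more than 20 mm or tipped (distance of any of vanilla, spice_jar, mug, candle from where it was at the start of the episode above 0.02 m or angle between any of vanilla, spice_jar, mug, candle's own z axis and vertical above 0.4 rad).
It also fails if it takes over 64 s, if anything falls off the work surface, if the arm or the gripper's body presses on something with over 40 N, if the wrist force passes 120 N, or if a joint passes its speed limit or range.

## Working session

There is one attempt and no reset: what is moved stays moved. The work goes in short steps, each a Python script; the robot and the scene stay as the last script left them, time stands still between calls to the robot, and variables do not carry over. Pictures are saved under pics/ and viewed, at most 10 in all, crops included, and the job is handed in when it is done.

```bash
mkdir -p pics; ls; python3 - <<'E'
from bench import robot
import cv2,numpy as np
for n in("scene","top"):
    c=robot.read_camera(n); cv2.imwrite(f"pics/{n}0.png",c["color"][:,:,::-1]); np.savez(f"{n}0.npz",**c)
    print(n,c["mtx"].tolist(),c["D"],np.round(c["pose"],3).tolist())
print(robot.read_tcp_rot(),robot.read_time(),robot.hold_point_z)
E
```

```text
pics
scene [[485.70296681246936, 0.0, 279.0838052626729], [0.0, 485.70296681246936, 211.34652436879318], [0.0, 0.0, 1.0]] [-0.04427241  0.          0.          0.          0.        ] [[-0.791, 0.45, -0.414, 0.082], [-0.612, -0.582, 0.536, 0.598], [-0.0, 0.677, 0.736, 0.911], [0.0, 0.0, 0.0, 1.0]]
top [[420.1451563422654, 0.0, 279.9764787529881], [0.0, 420.1451563422654, 212.14551315005895], [0.0, 0.0, 1.0]] [0.02248947 0.         0.         0.         0.        ] [[-0.026, 0.982, -0.188, 0.339], [-0.999, -0.029, -0.013, -0.037], [-0.018, 0.187, 0.982, 1.265], [0.0, 0.0, 0.0, 1.0]]
[-7.75385357e-04  9.87082484e-01  1.60211014e-01 -1.58869783e-05] 0.1 -0.0187
```

View pics/top0.png

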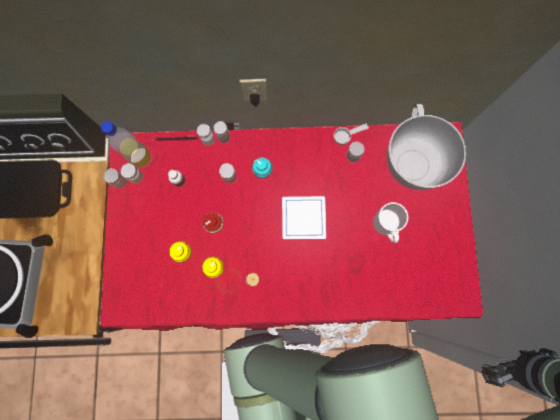

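View pics/scene0.png

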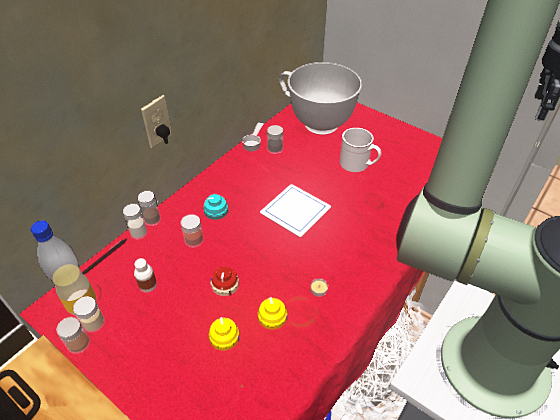

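The timer is upright at about top (213,223) and scene (224,281). The tile is at top (304,218). Next I'll zoom in and localise both.

```bash
cat > h.py <<'E'
import cv2,numpy as np
from bench import robot
from scipy.spatial.transform import Rotation as R
def ray(c,uv):
    p=cv2.undistortPoints(np.array([[uv]],float),c["mtx"],c["D"])[0,0]
    P=c["pose"]; return P[:3,3],P[:3,:3]@np.array([p[0],-p[1],-1])
def atz(c,uv,z):
    o,d=ray(c,uv); return o+d*(z-o[2])/d[2]
def proj(c,X):
    P=c["pose"]; q=(np.atleast_2d(X)-P[:3,3])@P[:3,:3]; q=q*[1,-1,-1]
    return cv2.projectPoints(q,np.zeros(3),np.zeros(3),c["mtx"],c["D"])[0][:,0]
def down(yaw):  # quaternion wxyz, tool z down, tool x at angle yaw
    q=(R.from_euler('z',yaw)*R.from_euler('x',np.pi)).as_quat(); return q[[3,0,1,2]]
E
python3 - <<'E'
from h import *
for n,box in(("top",(270,185,340,250)),("scene",(250,175,340,245))):
    c=dict(np.load(f"{n}0.npz")); a,b,e,f=box
    im=c["color"].astype(int); m=np.zeros(im.shape[:2],np.uint8); m[b:f,a:e]=((im[b:f,a:e,1]>110)*255)
    ct=max(cv2.findContours(m,0,2)[0],key=cv2.contourArea)
    r=cv2.minAreaRect(ct) if n=="top" else None
    h=cv2.approxPolyDP(ct,6,True)[:,0]
    w=np.array([atz(c,p,.011)for p in h]); print(n,np.round(w,3).tolist(),w.mean(0))
t=dict(np.load("top0.npz"));s=dict(np.load("scene0.npz"))
for z in(0.,.01,.03,.049):print(z,atz(t,(213,223),z),atz(s,(224,281),z))
A=cv2.resize(t["color"][198:248,188:238],(400,400),interpolation=2);B=cv2.resize(s["color"][256:306,199:249],(400,400),interpolation=2)
cv2.imwrite("pics/z.png",np.hstack([A,B])[:,:,::-1])
E
```

```text
top [[0.626, -0.028, 0.011], [0.496, -0.031, 0.011], [0.496, -0.153, 0.011], [0.625, -0.156, 0.011]] [ 0.56083789 -0.09216109  0.011     ]
scene [[0.626, -0.152, 0.011], [0.625, -0.026, 0.011], [0.497, -0.025, 0.011], [0.499, -0.153, 0.011]] [ 0.56183842 -0.08918869  0.011     ]
0.0 [0.5533346  0.18507999 0.        ] [0.56226657 0.17995064 0.        ]
0.01 [0.55164358 0.18332165 0.01      ] [0.55699096 0.18454145 0.01      ]
0.03 [0.54826153 0.17980498 0.03      ] [0.54643973 0.19372306 0.03      ]
0.049 [0.54504858 0.17646414 0.049     ] [0.53641607 0.20244559 0.049     ]
```

View pics/z.png

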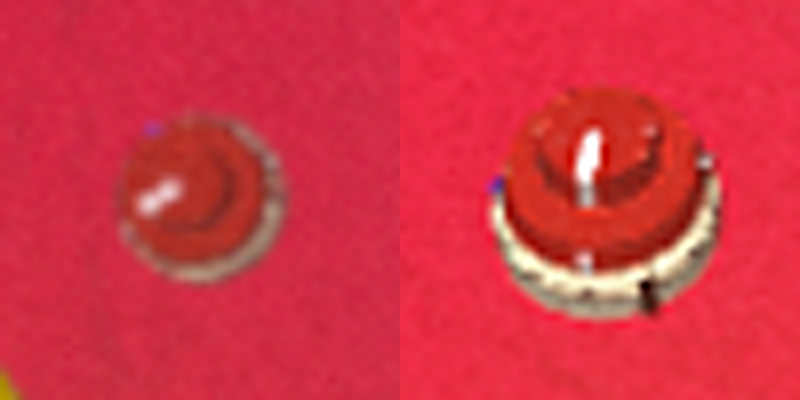

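Tile centre is about (0.561, -0.090) with yaw ≈ 0. The pointer is one click clockwise of the black mark, and the blue mark is on the left, so the dial is at the first click. I'll look from closer with the wrist camera.

```bash
python3 - <<'E'
from h import *
s=dict(np.load("scene0.npz"))
z0=atz(s,(230,292.6),.012);print("zero mark",z0)
c0=np.array([.552,.183]);d=z0[:2]-c0;print(np.linalg.norm(d),np.degrees(np.arctan2(d[1],d[0])))
# candidate yaws
for y in np.radians(np.arange(-180,180,30)):
    a=robot.ik([.552,.183,.2],down(y)); b=robot.ik([.561,-.09,.2],down(y))
    print(round(np.degrees(y)),None if a is None else np.round(a,2),None if b is None else np.round(b,2))
E
```

```text
zero mark [0.52514015 0.20009562 0.012     ]
0.03183883719372333 147.52426854110598
-180 [ 0.19  0.41 -0.16  1.01  0.    0.19] [-0.29  0.38 -0.19  1.    0.   -0.29]
-150 [ 0.19  0.41 -0.16  1.01  0.   -0.33] [-0.29  0.38 -0.19  1.    0.   -0.81]
-120 [ 0.19  0.41 -0.16  1.01  0.   -0.85] [-0.29  0.38 -0.19  1.    0.   -1.34]
-90 [ 0.19  0.41 -0.16  1.01  0.   -1.38] [-0.29  0.38 -0.19  1.    0.   -1.86]
-60 [ 0.19  0.41 -0.16  1.01  0.   -1.9 ] [-0.29  0.38 -0.19  1.    0.   -2.38]
-30 [ 0.19  0.41 -0.16  1.01  0.   -2.42] [-0.29  0.38 -0.19  1.    0.   -2.91]
0 [ 0.19  0.41 -0.16  1.01  0.   -2.95] [-0.29  0.38 -0.19  1.    0.    2.85]
30 [ 0.19  0.41 -0.16  1.01  0.    2.81] [-0.29  0.38 -0.19  1.    0.    2.33]
60 [ 0.19  0.41 -0.16  1.01  0.    2.29] [-0.29  0.38 -0.19  1.    0.    1.81]
90 [ 0.19  0.41 -0.16  1.01  0.    1.76] [-0.29  0.38 -0.19  1.    0.    1.28]
120 [ 0.19  0.41 -0.16  1.01  0.    1.24] [-0.29  0.38 -0.19  1.    0.    0.76]
150 [ 0.19  0.41 -0.16  1.01  0.    0.72] [-0.29  0.38 -0.19  1.    0.    0.23]
```

```bash
python3 - <<'E'
from h import *
robot.move_pose([.552,.183,.19],down(np.radians(150)))
robot.dwell(.2)
c=robot.read_camera("wrist"); np.savez("w1.npz",**c); cv2.imwrite("pics/w1.png",c["color"][:,:,::-1])
print(robot.read_time(),np.round(c["pose"],3).tolist(),proj(c,[[.552,.183,.049],[.552,.183,0]]))
E
```

```text
3.1667 [[0.501, -0.836, -0.223, 0.495], [0.866, 0.484, 0.129, 0.214], [0.0, -0.257, 0.966, 0.332], [0.0, 0.0, 0.0, 1.0]] [[280.52504259 196.57976407]
 [280.30307668 185.96323581]]
```

View pics/w1.png

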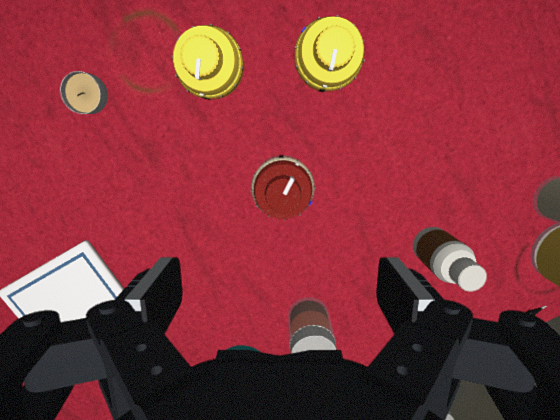

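The wrist view shows the timer at (283,189), with the black mark near (281,157) and the white line toward (290,183). I'll zoom to fit the centre and angle.

```bash
python3 - <<'E'
from h import *
c=dict(np.load("w1.npz")); im=c["color"].astype(int)
sub=im[140:240,235:335]
m=((sub[...,0]<sub[...,0].max()*0+150)&(sub[...,1]<60)&(sub[...,0]>sub[...,1]+40)).astype(np.uint8)
m=cv2.morphologyEx(m,2,np.ones((5,5)))
ct=max(cv2.findContours(m,0,1)[0],key=cv2.contourArea); hull=cv2.convexHull(ct)
e=cv2.fitEllipse(hull); print("ellipse",e[0][0]+235,e[0][1]+140,e[1])
cen=atz(c,(e[0][0]+235,e[0][1]+140),.026);print("centre",cen)
cen[2]=0
z0=atz(c,(281,157),.014);d=z0-cen;print("zero",np.linalg.norm(d[:2]),np.degrees(np.arctan2(d[1],d[0])))
a=np.linspace(0,2*np.pi,200);ring=np.c_[np.cos(a),np.sin(a),0*a]
big=cv2.resize(c["color"][140:240,235:335],(600,600),interpolation=2)[:,:,::-1].copy()
plain=big.copy()
for r,z in((.031,0),(.0285,.026),(.017,.049)):
    q=(proj(c,cen+ring*[r,r,0]+[0,0,z])-[235,140]+.5)*6
    cv2.polylines(big,[q.astype(int)],True,(255,255,0),1)
cv2.imwrite("pics/w1z.png",cv2.resize(np.hstack([plain,big]),(800,400)))
E
```

```text
ellipse 283.10844802856445 188.7693214416504 (56.064266204833984, 57.6716194152832)
centre [0.55124235 0.1864005  0.026     ]
zero 0.028882291137491276 153.88128691703182
```

View pics/w1z.png

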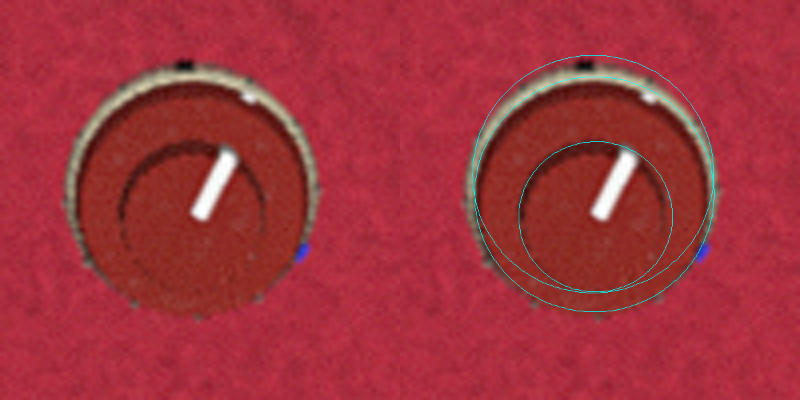

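```bash
python3 - <<'E'
from h import *
x,y=.552,.186; Y=down(np.radians(150))
robot.move_pose([x,y,.10],Y); f0=robot.read_force(); print("f0",np.round(f0,2))
robot.line_to([x,y,.036],rate=.06); print(np.round(robot.read_force()-f0,2),robot.read_eef_pos())
robot.grasp(50); robot.dwell(.2)
print("open",robot.read_opening(),robot.read_finger_force(),np.round(robot.read_force(),2),robot.read_eef_pos(),robot.read_time())
robot.line_to([x,y,.10],rate=.08); robot.dwell(.3)
print("lifted",robot.read_opening(),np.round(robot.read_force(),2),robot.read_time())
c=robot.read_camera("wrist"); cv2.imwrite("pics/w2.png",c["color"][60:300,120:440,::-1])
E
```

```text
f0 [0.73 0.39 1.41]
[ 0.88 -0.91 -0.59] [0.55239007 0.18606939 0.03639105]
open 0.032129317602871854 49.330687522888184 [-1.64  1.05  5.28] [0.55229175 0.18627394 0.03656415] 5.575
lifted 0.0320234693322518 [ 0.79  0.92 -3.67] 6.825
```

View pics/w2.png

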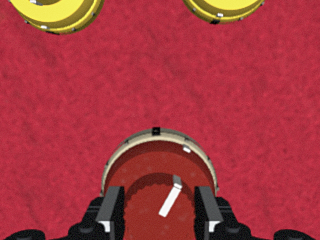

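The timer is held, and the black mark at crop (156,131) still points about 3° left of image-up. Now I'll carry it to the tile, turn it and set it down.

```bash
python3 - <<'E'
from h import *
x,y=.561,-.0905; yaw=np.radians(176.7); Y=down(yaw)
robot.move_pose([x,y,.13],Y)
robot.line_to([x,y,.055],rate=.08); robot.dwell(.3)
b=np.mean([robot.read_force()[2] for _ in range(5)]); print("base",b,robot.read_eef_pos())
z=.051
while z>.040:
    robot.line_to([x,y,z],rate=.02); robot.dwell(.1)
    f=robot.read_force()[2]-b; print(round(z,4),round(f,2))
    if f>4: break
    z-=.0006
np.save("st.npy",[x,y,z,yaw,b])
print(robot.read_time(),robot.read_opening())
c=robot.read_camera("wrist"); np.savez("w3.npz",**c); cv2.imwrite("pics/w3.png",c["color"][:,:,::-1])
E
```

```text
base -3.3763505321942957 [ 0.56124016 -0.09057956  0.05535294]
0.051 -0.07
0.0504 -0.38
0.0498 0.09
0.0492 -0.16
0.0486 -0.19
0.048 -0.0
0.0474 2.77
0.0468 8.96
12.2417 0.03206414038505904
```

View pics/w3.png

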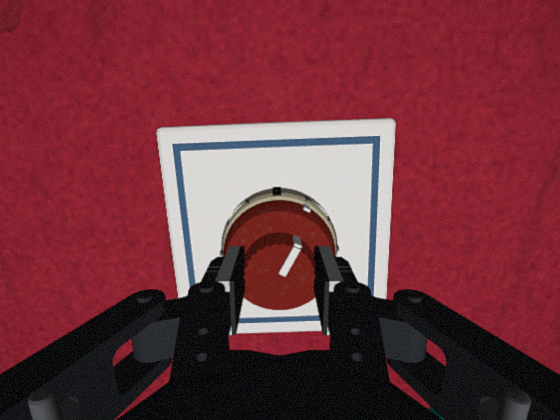

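The timer is centred and the black mark at (277,190) faces the front edge. Contact is about 9 N. Next I'll press to about 20 N and turn the dial.

```bash
python3 - <<'E'
from h import *
x,y,z,yaw,b=np.load("st.npy"); T=20.5
F=lambda:np.mean([robot.read_force()[2] for _ in range(3)])-b
for _ in range(6):
    e=T-F()
    if abs(e)<1: break
    z-=np.clip(e*.00007,-.0005,.0005); robot.line_to([x,y,z],ori=down(yaw),rate=.02); robot.dwell(.1)
print("press",z,F(),robot.read_time(),robot.read_ft_torque())
for k in range(1,19):
    robot.move_pose([x,y,z],down(yaw-np.radians(5*k)))
    f=F(); print(5*k,round(f,1),round(robot.read_ft_torque()[2],3),round(robot.read_time(),2))
    if f>26 or robot.read_time()>45: break
    if abs(T-f)>1.5: z-=np.clip((T-f)*.00006,-.0003,.0003)
np.save("st2.npy",[x,y,z,yaw-np.radians(5*k),b]); robot.dwell(.2)
c=robot.read_camera("wrist"); np.savez("w4.npz",**c); cv2.imwrite("pics/w4.png",c["color"][:,:,::-1]);print(robot.read_time(),robot.read_eef_pos())
E
```

```text
press 0.0452315609481342 20.346524647315114 14.0417 [0.37901917 1.27183249 0.01773458]
5 20.7 0.033 14.29
10 19.7 0.07 14.54
15 20.7 0.018 14.79
20 20.5 -0.119 15.04
25 20.3 -0.061 15.29
30 20.3 0.041 15.54
35 20.7 0.085 15.79
40 19.9 0.083 16.04
45 20.7 -0.044 16.29
50 19.6 -0.127 16.54
55 18.9 -0.097 16.79
60 19.2 -0.015 17.04
65 19.2 0.073 17.29
70 19.1 0.084 17.54
75 19.7 0.003 17.79
80 19.1 -0.091 18.04
85 18.7 -0.088 18.29
90 19.5 -0.013 18.54
18.7917 [ 0.56247358 -0.08952185  0.04746177]
```

View pics/w4.png

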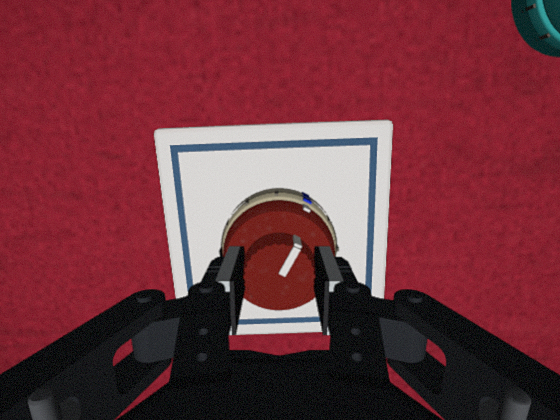

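The white pointer at (307,210) stands over the blue mark at (307,198), with no skid. I'll ease off the press, release and retreat.

```bash
python3 - <<'E'
from h import *
x,y,z,yaw,b=np.load("st2.npy")
for _ in range(8):
    f=robot.read_force()[2]-b
    if f<6: break
    z+=min(.0004,(f-4)*.00007); robot.line_to([x,y,z],ori=down(yaw),rate=.02); robot.dwell(.08)
print(f,z)
robot.gripper_open(); robot.dwell(.3); p=robot.read_eef_pos()
robot.line_to([p[0],p[1],.19],rate=.1); robot.dwell(.5)
c=robot.read_camera("wrist"); np.savez("w5.npz",**c); cv2.imwrite("pics/w5.png",c["color"][:,:,::-1]);print(robot.read_time())
E
```

```text
5.795940734486107 0.04756733094681704
24.1167
```

View pics/w5.png

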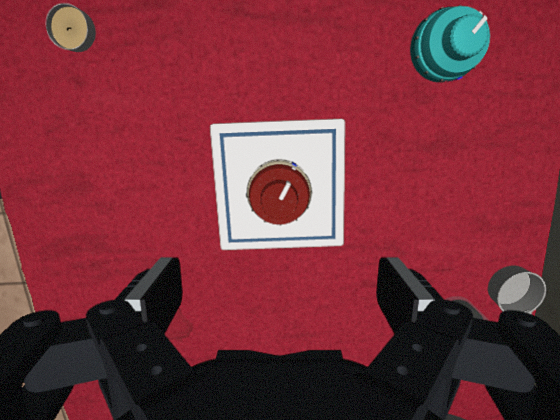

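The timer at (279,191) is centred on the tile, and the pointer lines up with the blue mark at (295,164). The blue mark's bearing shows the base is square to the tile.

```bash
python3 -c "
from bench import robot
print(robot.close_job())"
```

```text
the job is handed in; nothing more can be done
None
```

I handed the job in: the red timer is upright in the middle of the tile, black zero mark facing the front edge and dial released at 20 minutes (fourth click); contact force read about 21 N at most, the base didn't skid, and the last picture was at 24 s, though the call returned no verdict.

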